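Bond a pencil-box lid in the bench press

ROBOT

A 6-joint arm with a two-finger parallel gripper is mounted at the origin on the work surface. World frame = base frame: x ahead of the robot, y to its left, z up, the work surface at z = 0. Lengths are in m, angles in degrees, forces in N, time in s.
With the tool pointing down it reaches from about 0.375 to 0.9 m from the base axis. Payload 3.1 kg.
Tool frame: the origin (TCP) lies on the centre line of the jaws, within the pads' length; the fingertips stand 17 mm ahead of it and the grasp point (between the pads) lies 2 mm behind it; y points along the fingers, x is the direction in which the jaws open and shut, and the axes are right-handed (so a half turn about y gives the same grasp; the last joint's range is limited). The gripper opens to 87 mm and grips with 3 to 60 N. Pads are 19 mm wide; open, the fingers measure 117 mm over their backs; the gripper's body (75 mm by 190 mm) begins 51 mm behind the grasp point.
Start: joints at [-73.883, 30.224, 82.088, -0, 67.689, -10.227], TCP at [0.277, -0.56, 0.24] pointing down, gripper open.
Joint ranges: [-176.69, 176.69], [-43.24, 126.21], [12.49, 139.97], [-82, 262], [0, 151.66], [-163.58, 163.58]. Speed limits (degrees/s): [159.86, 159.86, 180, 180, 180, 180].

INTERFACE

Orientations are given as a 3x3 rotation matrix whose columns are the frame's x, y, z axes.
In Python, from rig import read_state, capture, camera_info, hand_in, trace, tip_of gives the robot as it stands.
- The arm moves only by the tool jog_arm, never from a script. Its argument "steps" is a list of rows, each an object with "fingers": the opening in per cent of the stroke, from 0 (shut) to 100 (fully open); "delta_pos": the shift along the world's x, y, z in mm, a list of three; "turn": the turn about the world's z in degrees. A call has 1 to 20 rows; each row is the pose to reach, as a shift and turn from the pose commanded when the call began; what a row does not reach only later rows make up. A row lasts 1/12 s, in which the tool goes at most 41.7 mm and 7.16 degrees, less where a joint would pass 70% of its speed; a pose out of reach is approached as far as the arm can. A call with a gripper value outside its range is refused whole. The fingers move at their own pace and stop on an object; the grip force is fixed at half the most. Time passes only in rows, so rows that repeat a pose let the fingers close. It gives the time, the measured TCP pose, the force and the opening at its end, in the units of the state.
- read_state(): the state, without advancing time (a new reading comes with each control period).
- capture(name): name is "scene" or "top" or "wrist"; returns the picture (400x640x3 uint8, red, green, blue); there is no depth.
- camera_info(name): a dict with "fov_y" (degrees; the focal length in pixels is half the picture's height over the tangent of half this angle, whatever the lens; pixels are square), "cx", "cy" (the principal point, pixels), "view" (4x4, takes a point from world to camera coordinates); the wrist camera has in their place "tool_from_camera" (4x4, takes a point from camera to tool coordinates, whose origin is the TCP and whose axes are the tool frame's). Camera axes: x right, y down, z forward; pixel columns grow to the right and rows downward; lengths in m; the calibration is good to about 2 mm. A picture is of the moment at which its call begins: read the wrist's pose just before it. camera_info takes no time and is no camera call.
- hand_in(): hands the job in, once; it reports no verdict.
Trained networks look in the newest picture that a camera, given by its name, has taken for a name from the list of things; names that differ only in an ending like _2 or _b are one class to them, and where a whole thing is asked for, a point or a joint stands for the part that bears it (a point fixed in the world has none). Each returns a list of dicts, best first, with "confidence" (0 to 1); they miss things now and then, are a little off and sometimes report something else, mostly with a low value. They report only what shows in the picture. A call takes as long as a camera call. They do not tell look-alikes from the thing itself.
- trace(target, camera): "mask" (400x640 bool, what is visible of it).
- tip_of(target, camera): "position" ([x, y, z] in m, in world coordinates, good to about 4 mm: a listed point, or the origin of a listed thing).
The state is a dict: "time_s": time; "joint_positions": joint angles; "qvel": joint speeds; "tau": joint torques, N m; "position": TCP position; "tcp_rot": TCP orientation; "force": force on the tool from outside, world axes, zero at the start; "moment": the same for the moment, N m; "opening": opening from 0.0 (shut) to 1.0 (fully open).
Only numpy, scipy, OpenCV 4.12 (cv2) and the standard library are available. Lean on these libraries where they do the work, as an engineer would, in place of code of your own. Each camera call takes 0.05 s, during which the arm holds its last target.

TASK

The lid panel of the long yellow pencil box has to be pressed on: slide the box along the white board of the bench press, without lifting it, from its blue outline into the green frame under the pad, and leave it inside that frame. Then push the black knob straight down until the green band on its shaft has disappeared into the sleeve while the red band above still shows in full (about 28 mm down), and finish while holding it there: do not let go. Leave the small blue box and everything else on the table where it is.

Things in the scene. Friction and masses are not known exactly. Their poses are not given: they have to be found in the camera images.
- box_center (a point): Centre of the loose pencil box: all yellow with an orange stripe round the middle; a solid closed box 48 (x) x 200 (y) x 38 (z) mm, about 250 g. The point is half-way up, 19 mm above its underside. Its y axis runs along the length. It stands flat on the white board in the left or the right blue outline, its underside 8 mm above the table.
- press_mark (a point): Centre of the green frame on the top face of the press's white board (8 mm above the table), straight below pad and knob. Axes of the press: x from the robot's side towards the column, y along the board, z up. Frame: 64 (x) x 216 (y) mm outside; the box belongs in it with its length along y. Blue U-shaped outlines, open towards it, mark waiting places centred about 165 mm to +y and -y.
- press: The fixed press; origin on the table under press_mark, same axes. Board x -78 to +157, y -285 to +285, 8 mm thick. Grey column 36 mm wide (y) at x 109 to 141; from it an arm 32 mm wide (y), underside 120 mm up, runs to a sleeve of 40 mm diameter over the mark, 112 to 155 mm up. Hold the box near its outer end, or push on that end face, to keep the gripper's body clear of head and knob.
- knob_top (a point): Centre of the flat top of the black round press knob, 46 mm diameter, 22 mm tall; 223 mm above the table when released, and it goes straight down with the knob.
- plunger (a joint): How far the knob is pushed down, m: 0 released, 0.042 at the stop; springs back up. Shaft bands from the sleeve upwards: green 22 mm, white 12 mm, red 12 mm; at 0.022 green is just gone, at 0.034 red reaches the sleeve. Pushing takes about 1 N at first, 14 N at 28 mm with the box in place, 21 N at the stop.
- pad: Square black rubber pad 42 x 42 x 12 mm on its own spring under the shaft; origin at the centre of its underside. At rest its underside is 58 mm above the table, 12 mm over the lid. It meets the lid after 12 mm of knob travel and then gives way on its spring (300 N/m), so the lid gets about 7 N at 28 mm of travel.
- clip_center (a point): Centre (18 mm above its underside) of the small loose blue box, 48 x 70 x 36 mm, waiting in the other blue outline. Leave alone.
- tape_roll: Loose roll of clear tape lying flat, 90 mm diameter, 24 mm tall; origin under its centre. Leave alone.
- glue_stick: Loose orange glue stick standing up, 26 mm diameter, 85 mm tall; origin under its centre. Leave alone.
- stapler: Loose black and grey stapler, 140 x 36 x 56 mm, lengthwise along its x; origin under its centre. Leave alone.
- pencil_cup: Loose dark steel cup with pencils, 80 mm diameter, cup 100 mm and pencils 165 mm tall; origin under its centre. Leave alone.
Not all that is in view belongs to the job. Of the things that look like the part that bears box_center, the largest one is meant.

How it is judged (in metres and radians):
On the way:
1. the pencil box lies inside the green frame, flat on the board, with the knob still up (horizontal distance between box_center and press_mark below 0.015 m and angle between the y axis of box_center and the y axis of press_mark, either way round below 0.12 rad and angle between box_center's own z axis and vertical below 0.08 rad and height (world z) of box_center below 0.034 m and value of joint plunger below 0.006 m), for 0.2 s.
At the end, for the whole second after the job is handed in: Box flat on the board in the green frame (centre within 15 mm, lengthwise within 0.12 rad); the robot still holds the knob down between 20.5 and 35 mm with more than 4 N, and the pad presses the box with more than 2 N, all through the last second (horizontal distance between box_center and press_mark below 0.015 m and angle between the y axis of box_center and the y axis of press_mark, either way round below 0.12 rad and angle between box_center's own z axis and vertical below 0.08 rad and height (world z) of box_center below 0.034 m and value of joint plunger between 0.0205 and 0.035 m and contact force between pad and pencil_box above 2 N and contact force between any of the fingers, the arm and plunger above 4 N); the arm keeps its last pose, push and grip.
It fails at once if the pencil box is lifted off the board (more than 8 mm) or tipped (height (world z) of box_center above 0.035 m or angle between box_center's own z axis and vertical above 0.2 rad).
It fails at once if a bystander is moved more than 25 mm (distance of any of clip_center, tape_roll, glue_stick, stapler, pencil_cup from where it was at the start of the episode above 0.025 m).
It also fails if it takes over 46 s, if anything falls off the work surface, if the arm or the gripper's body presses on something with over 40 N, if the wrist force passes 120 N, or if a joint passes its speed limit or range.

## Working session

There is one attempt and no reset: what is moved stays moved. The work goes in short steps, Python scripts to look and compute and a tool call to move; the robot and the scene stay as the last step left them, time stands still between calls to the robot, and variables do not carry over. Pictures are saved under pics/ and viewed, and the job is handed in when it is done.

Besides the shell and the picture viewer there is one more tool, called after "Request:" in YAML: its name, and indented under it one key for each argument. jog_arm: Moves the arm, as the interface text tells. Its arguments: {"type":"object","properties":{"steps":{"type":"array","items":{"type":"object","properties":{"fingers":{"type":"number"},"delta_pos":{"type":"array","items":{"type":"number"}},"turn":{"type":"number"}}}}},"required":["steps"]}

```bash
mkdir -p pics
python3 - <<'E'
from rig import *
import cv2
s=read_state();print(s['time_s'],s['position'],s['tcp_rot'],s['force'],s['opening'])
for n in('scene','top'):
    cv2.imwrite(f'pics/{n}0.png',capture(n)[:,:,::-1]);print(camera_info(n))
for t in('box_center','press_mark','knob_top','clip_center'):
    for c in('top','scene'):
        print(t,c,[(r['position'],r['confidence']) for r in tip_of(t,c)])
E
```

```text
0.0 [ 0.27717894 -0.55940707  0.23857568] [[ 4.43804655e-01 -6.19802187e-04  8.96123342e-01]
 [-8.96121085e-01  2.04161918e-03  4.43804949e-01]
 [-2.10461388e-03 -9.99997724e-01  3.50662287e-04]] [-0.50369023 -0.10773827  0.20118352] 0.9980653344322534
{'fov_y': 46.49983599656225, 'cx': 328.83930429597285, 'cy': 200.59290589452752, 'view': array([[-0.16862668,  0.98557961,  0.01406703,  0.05811898],
       [ 0.69212684,  0.12855577, -0.71023507, -0.18239249],
       [-0.7018016 , -0.11002841, -0.70382403,  1.70309927],
       [ 0.        ,  0.        ,  0.        ,  1.        ]])}
{'fov_y': 51.8612283807924, 'cx': 323.01511061484837, 'cy': 195.6772498887403, 'view': array([[ 7.59193627e-03, -9.99971121e-01, -3.45242496e-04,
        -1.05192202e-02],
       [-9.95476750e-01, -7.52511649e-03, -9.47069799e-02,
         4.03579228e-01],
       [ 9.47016468e-02,  1.06269023e-03, -9.95505132e-01,
         1.65574555e+00],
       [ 0.00000000e+00,  0.00000000e+00,  0.00000000e+00,
         1.00000000e+00]])}
box_center top [([0.5744, -0.1914, 0.0273], 0.57), ([0.3814, -0.1563, 0.0098], 0.48)]
box_center scene [([0.5727, -0.1913, 0.0289], 0.97), ([0.2148, -0.3845, 0.015], 0.68), ([0.3821, -0.1579, 0.0149], 0.67)]
press_mark top [([0.566, -0.0137, 0.0094], 0.73)]
press_mark scene [([0.5648, -0.0148, 0.0099], 0.73)]
knob_top top [([0.5617, -0.0158, 0.2222], 0.74)]
knob_top scene [([0.5675, -0.0165, 0.2228], 0.78)]
clip_center top [([0.5697, 0.1404, 0.0245], 0.7), ([0.5621, -0.0217, 0.2207], 0.35)]
clip_center scene [([0.5725, 0.1429, 0.0297], 0.67)]
```

View images.

View pics/top0.png

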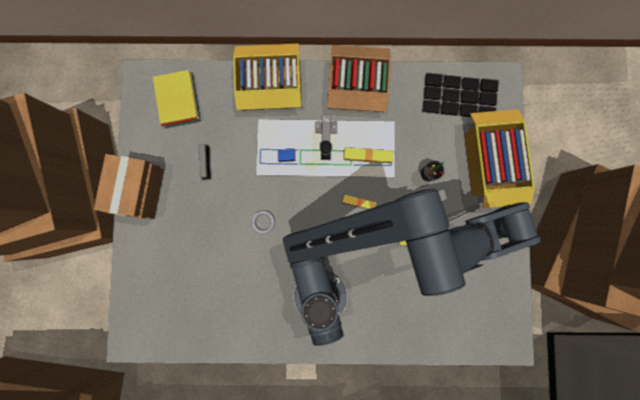

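View pics/scene0.png

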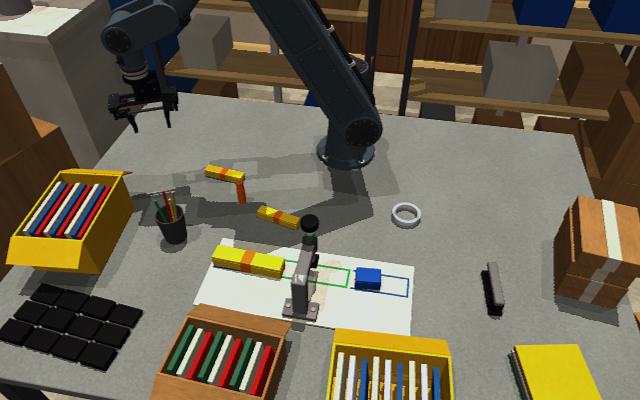

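```bash
cat > h.py <<'E'
from rig import *
import numpy as np, cv2
def proj(c,P):
    i=camera_info(c);f=200/np.tan(np.radians(i['fov_y']/2));p=i['view']@np.append(P,1)
    return np.array([i['cx']+f*p[0]/p[2],i['cy']+f*p[1]/p[2]])
def ray(c,uv,z):
    i=camera_info(c);f=200/np.tan(np.radians(i['fov_y']/2));V=i['view']
    R=V[:3,:3];o=-R.T@V[:3,3]
    d=R.T@np.array([(uv[0]-i['cx'])/f,(uv[1]-i['cy'])/f,1]);return o+d*(z-o[2])/d[2]
def rect(c,m,z):
    ys,xs=np.nonzero(m);P=np.array([ray(c,(x,y),z)[:2] for x,y in zip(xs,ys)],np.float32)
    return cv2.minAreaRect(P*1000)
E
python3 - <<'E'
from h import *
im=cv2.imread('pics/top0.png')
cv2.imwrite('pics/topc.png',cv2.resize(im[105:225,240:460],None,fx=3.6,fy=3.6,interpolation=cv2.INTER_CUBIC))
im2=cv2.imread('pics/scene0.png')
cv2.imwrite('pics/scenec.png',cv2.resize(im2[200:340,190:420],None,fx=3.4,fy=3.4,interpolation=cv2.INTER_CUBIC))
hsv=cv2.cvtColor(im,cv2.COLOR_BGR2HSV)
roi=np.zeros(im.shape[:2],bool);roi[118:180,254:398]=1
y=(hsv[...,0]>8)&(hsv[...,0]<34)&(hsv[...,1]>140)&(hsv[...,2]>120)&roi; y[:, :340]=0
print('box top',rect('top',y,0.046))
b=roi&((hsv[...,2]>170)|(hsv[...,1]>100)); 
k=cv2.morphologyEx(b.astype(np.uint8),cv2.MORPH_OPEN,np.ones((3,3)))>0
print('board',rect('top',k,0.008))
capture('top')
for r in trace('box_center','top'): print(r['confidence'],rect('top',r['mask'],0.046), r['mask'].sum())
for r in trace('box_center','scene') : print(r['confidence'],r['mask'].sum(),np.argwhere(r['mask']).mean(0))
g=(hsv[...,0]>45)&(hsv[...,0]<85)&(hsv[...,1]>100)&roi; print(rect('top',g,.008),np.argwhere(g).min(0),np.argwhere(g).max(0))
E
```

```text
box top ((568.9239501953125, -188.10653686523438), (188.59356689453125, 46.20494842529297), 86.29052734375)Traceback (most recent call last):
  File "<stdin>", line 12, in <module>
  File "h.py", line 11, in rect
    ys,xs=np.nonzero(m);P=np.array([ray(c,(x,y),z)[:2] for x,y in zip(xs,ys)],np.float32)
                                    ~~~^^^^^^^^^^^
  File "h.py", line 7, in ray
    i=camera_info(c);f=200/np.tan(np.radians(i['fov_y']/2));V=i['view']
ValueError: time passes only in moves, steps and waits
```

```bash
ls pics
```

```text
scene0.png
scenec.png
top0.png
topc.png
```

View pics/topc.png

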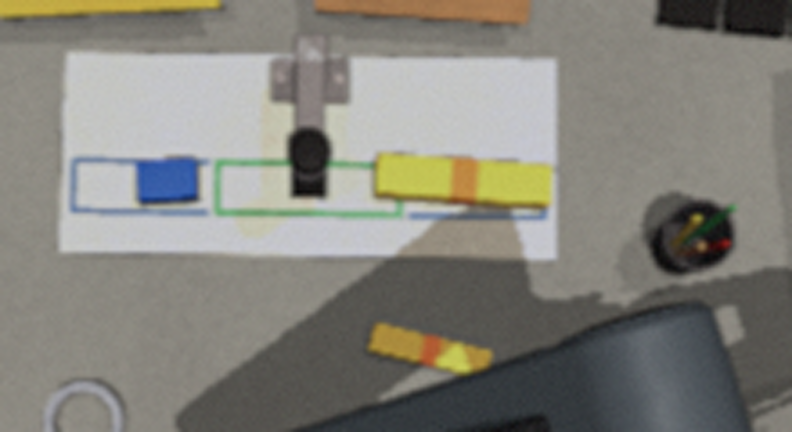

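View pics/scenec.png

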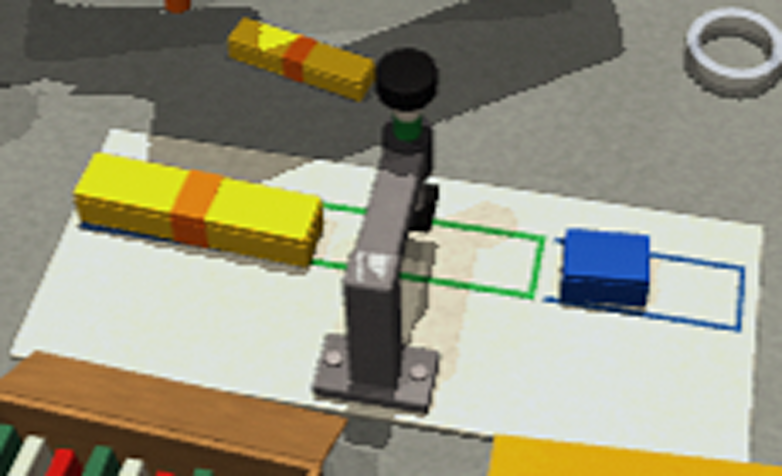

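The candidates in the top picture are the long yellow box on the board (368,155), a small look-alike at (360,202), and a second small one, half hidden by the arm, at (405,243). The one on the board is the largest and stands in the right blue outline, so it is the one meant. The crop confirms this.

```bash
cat > h.py <<'E'
from rig import *
import numpy as np, cv2
C={}
def ci(c):
    if c not in C: C[c]=camera_info(c)
    return C[c]
def proj(c,P):
    i=ci(c);f=200/np.tan(np.radians(i['fov_y']/2));p=i['view']@np.append(P,1)
    return np.array([i['cx']+f*p[0]/p[2],i['cy']+f*p[1]/p[2]])
def ray(c,uv,z):
    i=ci(c);f=200/np.tan(np.radians(i['fov_y']/2));V=i['view']
    R=V[:3,:3];o=-R.T@V[:3,3]
    d=R.T@np.array([(uv[0]-i['cx'])/f,(uv[1]-i['cy'])/f,1]);return o+d*(z-o[2])/d[2]
def rect(c,m,z):
    ys,xs=np.nonzero(m);P=np.array([ray(c,(x,y),z)[:2] for x,y in zip(xs,ys)],np.float32)
    return cv2.minAreaRect(P*1000)
E
python3 - <<'E'
from h import *
im=cv2.imread('pics/top0.png')
hsv=cv2.cvtColor(im,cv2.COLOR_BGR2HSV)
roi=np.zeros(im.shape[:2],bool);roi[118:180,254:398]=1
# board corners from crop (px/3.6 + offset)
for u,v in((66,52),(556,58),(556,259),(59,251)):
    print('board corner',ray('top',((u+.5)/3.6+240-.5,(v+.5)/3.6+105-.5),.008)*1000)
for u,v in((376,153),(549,163),(546,207),(376,196)):
    print('boxtop corner',ray('top',((u+.5)/3.6+240-.5,(v+.5)/3.6+105-.5),.046)*1000)
for u,v in((217,161),(401,166),(401,215),(217,213)):
    print('green corner',ray('top',((u+.5)/3.6+240-.5,(v+.5)/3.6+105-.5),.008)*1000)
print('knob',ray('top',((309+.5)/3.6+239.5,(149.5)/3.6+104.5),.223))
capture('top')
for r in trace('box_center','top'): print(r['confidence'],rect('top',r['mask'],0.046), r['mask'].sum())
im2=cv2.imread('pics/scene0.png')
for u,v in((100,153),(323,198),(310,240),(76,199)):
    print('scene boxtop',ray('scene',((u+.5)/3.4+189.5,(v+.5)/3.4+199.5),.046)*1000)
for u,v in((543,237),(534,299)):
    print('scene green +y end',ray('scene',((u+.5)/3.4+189.5,(v+.5)/3.4+199.5),.008)*1000)
for u,v in((762,226),(748,462),(12,355),(110,130)):
    print('scene board',ray('scene',((u+.5)/3.4+189.5,(v+.5)/3.4+199.5),.008)*1000)
print(camera_info('wrist'))
E
```

```text
board corner [723.74437159 266.42775136   8.        ]
board corner [ 720.89041126 -301.50006995    8.        ]
board corner [ 485.88489261 -299.43926683    8.        ]
board corner [490.83311559 269.18276214   8.        ]
boxtop corner [599.28923111 -91.35246778  46.        ]
boxtop corner [ 589.32553373 -285.952522     46.        ]
boxtop corner [ 539.19559332 -282.17129431   46.        ]
boxtop corner [550.25870618 -91.48687041  46.        ]
green corner [596.76443601  89.7235028    8.        ]
green corner [ 592.51527853 -122.05964505    8.        ]
green corner [ 535.46722878 -122.1248146     8.        ]
green corner [536.19888172  88.94153048   8.        ]
knob [ 0.56464302 -0.01519397  0.223     ]
0.77 ((568.4618530273438, -190.924560546875), (199.02857971191406, 53.21072006225586), 86.2782211303711) 626
0.55 ((379.9462890625, -149.82313537597656), (133.2296905517578, 38.64756393432617), 79.05654907226562) 264
0.17 ((565.2716064453125, 141.48104858398438), (49.217491149902344, 69.03785705566406), 0.4314378499984741) 220
scene boxtop [ 543.7157105  -282.49857119   46.        ]
s
[... 241 characters left out ...]
d [597.01589884  92.45258029   8.        ]
scene board [490.74757964 269.83997421   8.        ]
scene board [711.33201493 268.46456037   8.        ]
scene board [ 720.36396756 -297.96485607    8.        ]
scene board [ 487.87290033 -298.81958223    8.        ]
{'fov_y': 68.922481968543, 'cx': 315.9848957465226, 'cy': 196.07816176975348, 'tool_from_camera': array([[ 9.99999302e-01,  1.16100577e-03,  2.17065896e-04,
         2.74754825e-04],
       [ 1.27710365e-04, -2.88986226e-01,  9.57333247e-01,
        -1.44246483e-01],
       [ 1.17419847e-03, -9.57332551e-01, -2.88986172e-01,
         8.03922685e-02],
       [ 0.00000000e+00,  0.00000000e+00,  0.00000000e+00,
         1.00000000e+00]])}
```

Run:
```python
from h import *
im2=cv2.imread('pics/scene0.png')
cv2.imwrite('pics/grip.png',cv2.resize(im2[0:145,90:210],None,fx=4,fy=4,interpolation=cv2.INTER_CUBIC))
cv2.imwrite('pics/w0.png',capture('wrist')[:,:,::-1])
s=read_state();p=s['position'];R=s['tcp_rot']
for n,q in(('tcp',(0,0,0)),('tip',(0,.017,0)),('+x95',(.095,-.053,0)),('-x95',(-.095,-.053,0)),('+z95',(0,-.053,.095)),('-z95',(0,-.053,-.095)),('cam',(0,-.144,.08))):
    print(n,(proj('scene',p+R@np.array(q))-[90,0])*4)
```

```text
tcp [241.52429663 493.38147175]
tip [247.25168691 511.9040736 ]
+x95 [ 85.89821741 453.26642622]
-x95 [356.14199768 414.40756086]
+z95 [225.71333613 507.45667167]
-z95 [220.57598583 366.30339332]
cam [189.65441675 382.91952448]
```

View pics/grip.png

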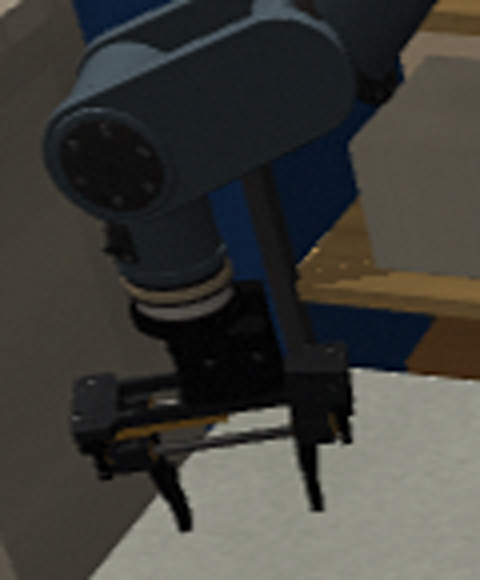

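View pics/w0.png

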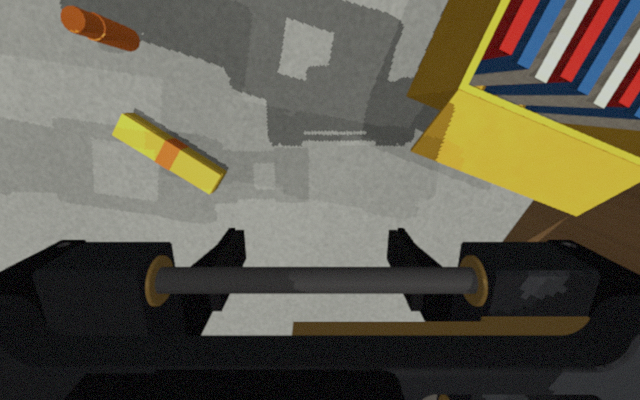

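Request:
jog_arm:
  steps:
    - {"delta_pos":[29,28,0],"turn":7,"fingers":100}
    - {"delta_pos":[58,56,0],"turn":14,"fingers":100}
    - {"delta_pos":[87,84,0],"turn":21,"fingers":100}
    - {"delta_pos":[116,112,0],"turn":28,"fingers":100}
    - {"delta_pos":[145,140,0],"turn":35,"fingers":100}
    - {"delta_pos":[174,168,0],"turn":42,"fingers":100}
    - {"delta_pos":[203,196,0],"turn":49,"fingers":100}
    - {"delta_pos":[232,224,0],"turn":56,"fingers":100}
    - {"delta_pos":[261,252,0],"turn":60.5,"fingers":100}
    - {"delta_pos":[289,282,0],"turn":60.5,"fingers":100}
    - {"delta_pos":[289,282,-30],"turn":60.5,"fingers":100}
    - {"delta_pos":[289,282,-60],"turn":60.5,"fingers":100}
    - {"delta_pos":[289,282,-90],"turn":60.5,"fingers":100}
    - {"delta_pos":[289,282,-100],"turn":60.5,"fingers":100}
    - {"delta_pos":[289,282,-100],"turn":60.5,"fingers":100}

```text
time_s: 1.9
position: [0.5646, -0.2767, 0.1365]
tcp_rot: [[0.998, -0.006, 0.055], [-0.055, 0.004, 0.998], [-0.006, -1.0, 0.004]]
force: [0.2, 0.4, 0.4]
opening: 0.999
```

Run:
```python
from h import *
s=read_state();p=s['position'];R=s['tcp_rot'];print(s['time_s'],p,R[:,0],s['joint_positions'],s['force'])
im=capture('wrist')[:,:,::-1].copy()
i=camera_info('wrist');T=i['tool_from_camera'];f=200/np.tan(np.radians(i['fov_y']/2))
def wp(P):
    q=np.linalg.inv(T)@np.append(R.T@(np.array(P)-p),1);return i['cx']+f*q[0]/q[2],i['cy']+f*q[1]/q[2]
def wr(uv,z):
    d=R@T[:3,:3]@np.array([(uv[0]-i['cx'])/f,(uv[1]-i['cy'])/f,1]);o=p+R@T[:3,3];return o+d*(z-o[2])/d[2]
c=np.array([.571,-.189]);a=np.array([.055,1]);b=np.array([1,-.055])
for sx,sy in((1,1),(1,-1),(-1,1),(-1,-1)): print(sx,sy,wp([*(c+b*.024*sx+a*.1*sy),.046]))
cv2.imwrite('pics/w1.png',im)
cv2.imwrite('pics/s1.png',capture('scene')[:,:,::-1])
```

```text
1.9 [ 0.56457226 -0.27671684  0.13647766] [ 0.99847177 -0.05494719 -0.00590988] [-3.62778052e+01  3.77918111e+01  8.62743383e+01 -4.63809123e-03
  5.63356670e+01 -3.31246980e+01] [0.23730392 0.41428296 0.3540016 ]
1 1 (np.float64(354.20000251682876), np.float64(-61.26908799123345))
1 -1 (np.float64(345.23492106918854), np.float64(219.99295533182237))
-1 1 (np.float64(282.04250052714775), np.float64(-61.14629686124641))
-1 -1 (np.float64(289.49681073059105), np.float64(219.82178205051184))
```

View pics/w1.png

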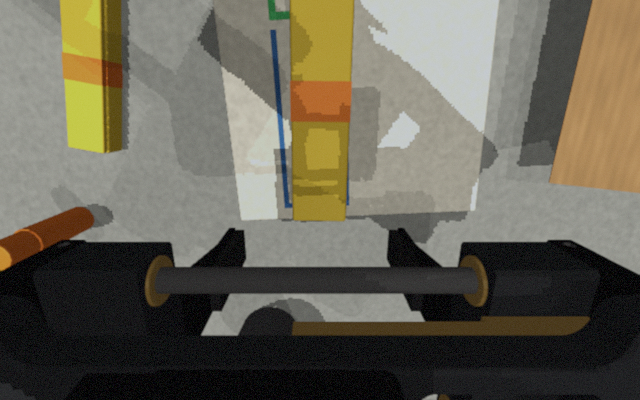

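View pics/s1.png

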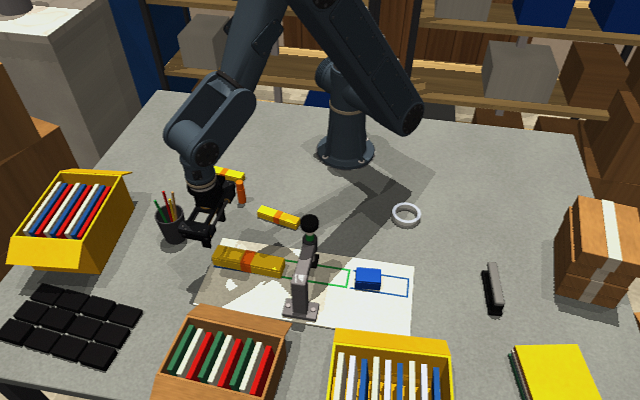

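Run:
```python
from h import *
for t in('glue_stick','pencil_cup'):
    print(t,[(r['position'],r['confidence']) for r in tip_of(t,'wrist')+tip_of(t,'scene')])
print(ray('top',(432,171),.1))
```

```text
glue_stick [([0.3166, -0.2865, -0.002], 0.88), ([0.5055, -0.4343, -0.0037], 0.35), ([0.3156, -0.2945, -0.001], 0.48)]
pencil_cup [([0.5038, -0.4373, -0.0021], 0.7), ([0.4989, -0.446, 0.003], 0.69)]
[ 0.49575015 -0.4314515   0.1       ]
```

Request:
jog_arm:
  steps:
    - {"delta_pos":[1,0,-30],"fingers":100,"turn":0}
    - {"delta_pos":[1,0,-60],"fingers":100,"turn":0}
    - {"delta_pos":[1,0,-85],"fingers":100,"turn":0}
    - {"delta_pos":[1,0,-98],"fingers":100,"turn":0}
    - {"delta_pos":[1,0,-104],"fingers":100,"turn":0}
    - {"delta_pos":[1,0,-104],"fingers":100,"turn":0}
    - {"delta_pos":[1,0,-104],"fingers":100,"turn":0}

```text
time_s: 2.78
position: [0.5682, -0.2787, 0.0367]
tcp_rot: [[0.998, 0.002, 0.055], [-0.055, -0.001, 0.998], [0.002, -1.0, -0.001]]
force: [-0.3, -0.5, 0.1]
opening: 0.999
```

Run:
```python
from h import *
cv2.imwrite('pics/w2.png',capture('wrist')[:,:,::-1])
```

```text
(no output)
```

View pics/w2.png

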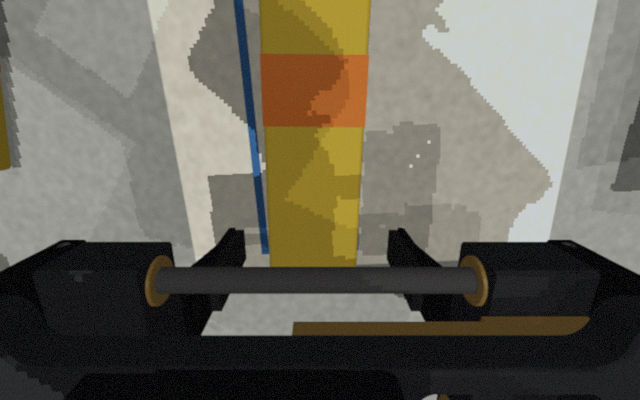

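Request:
jog_arm:
  steps:
    - {"delta_pos":[-1,2,-5],"fingers":100,"turn":0}
    - {"delta_pos":[-1,2,-5],"fingers":70,"turn":0}
    - {"delta_pos":[-1,2,-5],"fingers":40,"turn":0}
    - {"delta_pos":[-1,2,-5],"fingers":40,"turn":0}
    - {"delta_pos":[-1,2,-5],"fingers":40,"turn":0}
    - {"delta_pos":[-1,2,-5],"fingers":40,"turn":0}
    - {"delta_pos":[-1,2,-5],"fingers":40,"turn":0}

```text
time_s: 3.42
position: [0.5664, -0.2761, 0.0306]
tcp_rot: [[0.998, 0.0, 0.055], [-0.055, -0.0, 0.998], [0.0, -1.0, -0.0]]
force: [-0.6, 0.5, 0.2]
opening: 0.632
```

Request:
jog_arm:
  steps:
    - {"delta_pos":[0,0,0],"fingers":30,"turn":0}
    - {"delta_pos":[0,0,0],"fingers":30,"turn":0}
    - {"delta_pos":[0,0,0],"fingers":30,"turn":0}
    - {"delta_pos":[0,0,0],"fingers":30,"turn":0}
    - {"delta_pos":[0,0,0],"fingers":30,"turn":0}

```text
time_s: 3.83
position: [0.5665, -0.2761, 0.0306]
tcp_rot: [[0.998, 0.0, 0.055], [-0.055, -0.0, 0.998], [0.0, -1.0, -0.0]]
force: [0.4, -0.1, 0.5]
opening: 0.549
```

Request:
jog_arm:
  steps:
    - {"delta_pos":[0,8,0],"fingers":30,"turn":0.2}
    - {"delta_pos":[0,20,0],"fingers":30,"turn":0.4}
    - {"delta_pos":[0,35,0],"fingers":30,"turn":0.7}
    - {"delta_pos":[0,50,0],"fingers":30,"turn":1}
    - {"delta_pos":[0,65,0],"fingers":30,"turn":1.3}
    - {"delta_pos":[-1,80,0],"fingers":30,"turn":1.6}
    - {"delta_pos":[-1,95,0],"fingers":30,"turn":1.9}
    - {"delta_pos":[-1,110,0],"fingers":30,"turn":2.2}
    - {"delta_pos":[-1,125,0],"fingers":30,"turn":2.5}
    - {"delta_pos":[-1,140,0],"fingers":30,"turn":2.8}
    - {"delta_pos":[-1,152,0],"fingers":30,"turn":2.8}
    - {"delta_pos":[-1,162,0],"fingers":30,"turn":2.8}
    - {"delta_pos":[-1,169,0],"fingers":30,"turn":2.8}
    - {"delta_pos":[-1,172,0],"fingers":30,"turn":2.8}
    - {"delta_pos":[-1,172,0],"fingers":30,"turn":2.8}
    - {"delta_pos":[-1,172,0],"fingers":30,"turn":2.8}

```text
time_s: 5.17
position: [0.5652, -0.1035, 0.0306]
tcp_rot: [[1.0, -0.001, 0.007], [-0.007, 0.001, 1.0], [-0.001, -1.0, 0.001]]
force: [0.1, 2.6, 1.7]
opening: 0.548
```

Run:
```python
from h import *
s=read_state();p=s['position'];R=s['tcp_rot'];print(s['time_s'],p,R[:,0])
w=capture('wrist')[:,:,::-1];a=capture('scene')[:,:,::-1];t=capture('top')[:,:,::-1]
big=lambda m:cv2.resize(m,None,fx=3.4,fy=3.4,interpolation=cv2.INTER_CUBIC)
cv2.imwrite('pics/w3.png',w);cv2.imwrite('pics/s3.png',big(a[170:330,190:420]));cv2.imwrite('pics/t3.png',big(t[105:225,240:460]))
for c in('scene','top'):
    for n in('box_center','press_mark'): print(n,c,[(r['position'],r['confidence']) for r in tip_of(n,c)])
```

```text
5.1667 [ 0.56519421 -0.1034789   0.03057946] [ 9.99978449e-01 -6.54148179e-03 -5.58157576e-04]
box_center scene [([0.2127, -0.3852, 0.0145], 0.7), ([0.5666, -0.0185, 0.0303], 0.66)]
press_mark scene [([0.566, -0.0135, 0.0098], 0.79)]
box_center top [([0.2152, -0.3785, 0.0156], 0.76), ([0.3808, -0.1553, 0.0088], 0.64)]
press_mark top []
```

View pics/w3.png

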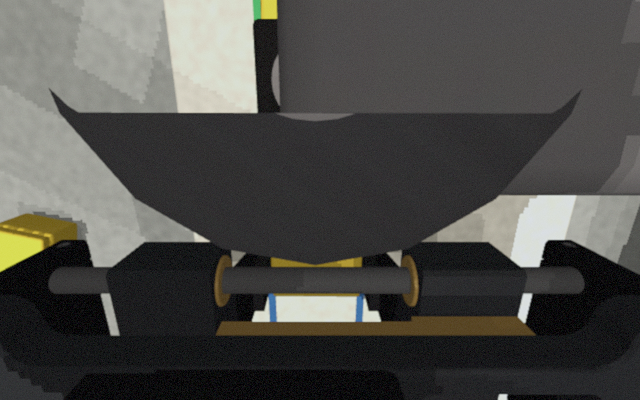

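View pics/s3.png

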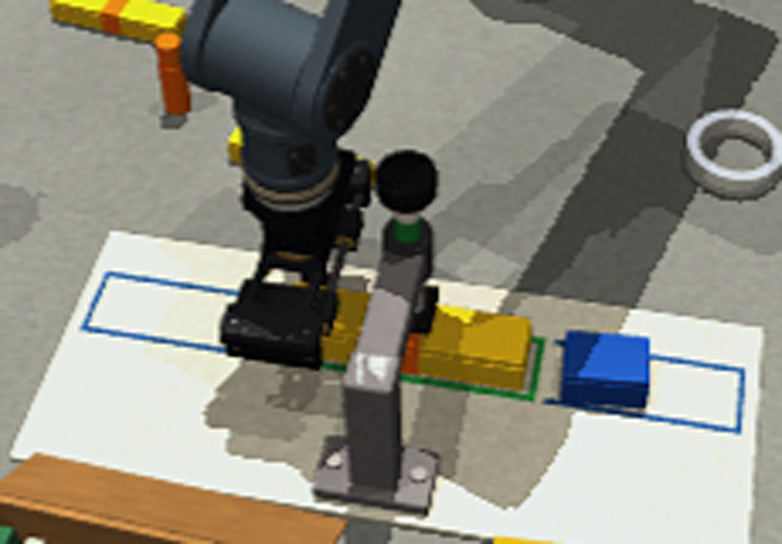

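View pics/t3.png

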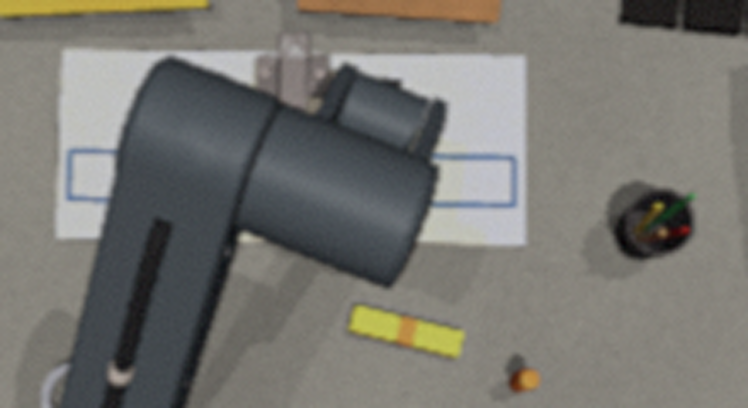

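Run:
```python
from h import *
r=lambda u,v,z:ray('scene',((u+.5)/3.4+189.5,(v+.5)/3.4+169.5),z)*1000
print('bottom +x+y',r(527,388,.008),'top +x+y',r(528,358,.046),'top -x+y',r(532,318,.046),'frame +x+y',r(540,399,.008),'frame -x+y',r(544,339,.008))
```

```text
bottom +x+y [585.60397775  85.11243333   8.        ] top +x+y [583.91619817  84.20643457  46.        ] top -x+y [544.15689699  81.67472633  46.        ] frame +x+y [594.25768208  96.92080357   8.        ] frame -x+y [534.68350361  91.90513732   8.        ]
```

Request:
jog_arm:
  steps:
    - {"delta_pos":[0,2,0],"fingers":30,"turn":0}
    - {"delta_pos":[0,2,0],"fingers":30,"turn":0}
    - {"delta_pos":[0,2,0],"fingers":85,"turn":0}
    - {"delta_pos":[0,2,0],"fingers":85,"turn":0}
    - {"delta_pos":[0,2,0],"fingers":85,"turn":0}
    - {"delta_pos":[0,2,0],"fingers":85,"turn":0}
    - {"delta_pos":[0,2,0],"fingers":85,"turn":0}
    - {"delta_pos":[0,2,0],"fingers":85,"turn":0}
    - {"delta_pos":[0,2,0],"fingers":85,"turn":0}

```text
time_s: 6.27
position: [0.5654, -0.102, 0.0305]
tcp_rot: [[1.0, -0.0, 0.006], [-0.006, 0.0, 1.0], [-0.0, -1.0, 0.0]]
force: [-0.2, 0.2, 0.2]
opening: 0.839
```

Request:
jog_arm:
  steps:
    - {"delta_pos":[0,0,10],"fingers":85,"turn":0}
    - {"delta_pos":[0,0,30],"fingers":85,"turn":0}
    - {"delta_pos":[0,-10,60],"fingers":60,"turn":0}
    - {"delta_pos":[0,-30,90],"fingers":30,"turn":0}
    - {"delta_pos":[0,-50,120],"fingers":0,"turn":0}
    - {"delta_pos":[0,-70,150],"fingers":0,"turn":0}
    - {"delta_pos":[0,-90,180],"fingers":0,"turn":0}
    - {"delta_pos":[0,-110,210],"fingers":0,"turn":0}
    - {"delta_pos":[0,-120,240],"fingers":0,"turn":0}
    - {"delta_pos":[0,-120,250],"fingers":0,"turn":0}
    - {"delta_pos":[0,-120,250],"fingers":0,"turn":0}
    - {"delta_pos":[0,-120,250],"fingers":0,"turn":0}

```text
time_s: 7.27
position: [0.5648, -0.2212, 0.2804]
tcp_rot: [[1.0, -0.0, 0.006], [-0.006, 0.001, 1.0], [-0.0, -1.0, 0.001]]
force: [-0.1, -0.2, -0.7]
opening: 0.173
```

Run:
```python
from h import *
s=read_state();print(s['time_s'],s['position'],s['opening'])
w=capture('wrist')[:,:,::-1];a=capture('scene')[:,:,::-1];t=capture('top')[:,:,::-1]
big=lambda m:cv2.resize(m,None,fx=3.4,fy=3.4,interpolation=cv2.INTER_CUBIC)
cv2.imwrite('pics/w4.png',w);cv2.imwrite('pics/s4.png',big(a[170:330,190:420]));cv2.imwrite('pics/t4.png',big(t[105:225,240:460]))
for c in('scene','wrist','top'):
    for n in('box_center','press_mark','knob_top','clip_center'): print(n,c,[(r['position'],r['confidence']) for r in tip_of(n,c)])
```

```text
7.2667 [ 0.56477404 -0.22116754  0.28043453] 0.17319191306414242
box_center scene [([0.3807, -0.1592, 0.0135], 0.96), ([0.5646, -0.0196, 0.0275], 0.88)]
press_mark scene [([0.5693, -0.0144, 0.0047], 0.76)]
knob_top scene [([0.5686, -0.0183, 0.2217], 0.76)]
clip_center scene [([0.5736, 0.1455, 0.0277], 0.86)]
box_center wrist [([0.3814, -0.1576, 0.0138], 0.86), ([0.2209, -0.383, 0.0126], 0.81)]
press_mark wrist []
knob_top wrist []
clip_center wrist []
box_center top [([0.2157, -0.3804, 0.0154], 0.78), ([0.5706, -0.017, 0.0282], 0.61), ([0.5694, 0.1433, 0.0232], 0.36)]
press_mark top [([0.5704, -0.0152, 0.0089], 0.68)]
knob_top top [([0.5611, -0.0185, 0.2221], 0.57)]
clip_center top [([0.5667, 0.1448, 0.025], 0.71)]
```

View pics/w4.png

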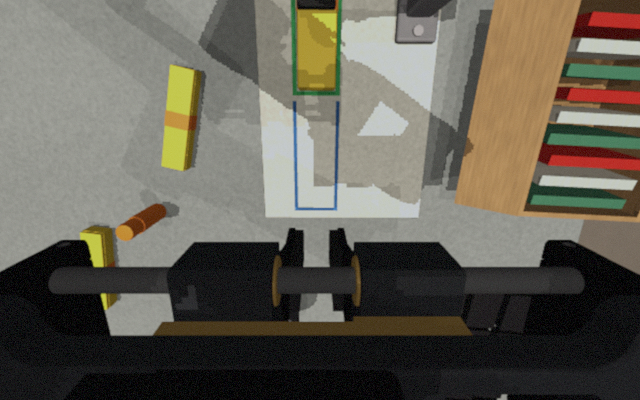

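View pics/s4.png

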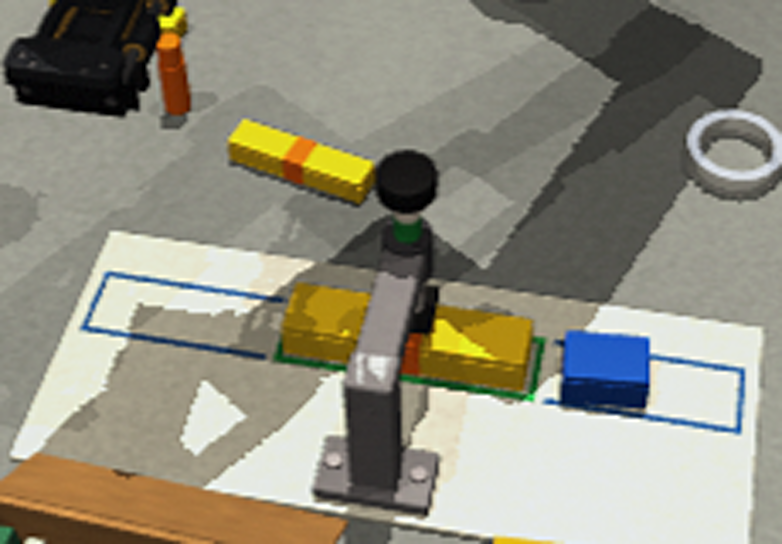

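Request:
jog_arm:
  steps:
    - {"delta_pos":[0,25,0],"fingers":0,"turn":0}
    - {"delta_pos":[0,55,0],"fingers":0,"turn":0}
    - {"delta_pos":[0,85,0],"fingers":0,"turn":0}
    - {"delta_pos":[0,115,0],"fingers":0,"turn":0}
    - {"delta_pos":[0,145,0],"fingers":0,"turn":0}
    - {"delta_pos":[0,175,0],"fingers":0,"turn":0}
    - {"delta_pos":[0,195,0],"fingers":0,"turn":0}
    - {"delta_pos":[0,205,0],"fingers":0,"turn":0}
    - {"delta_pos":[0,205,-15],"fingers":0,"turn":0}
    - {"delta_pos":[0,205,-30],"fingers":0,"turn":0}
    - {"delta_pos":[0,205,-30],"fingers":0,"turn":0}
    - {"delta_pos":[0,205,-30],"fingers":0,"turn":0}

```text
time_s: 9.02
position: [0.565, -0.0175, 0.2501]
tcp_rot: [[1.0, -0.002, 0.007], [-0.007, 0.0, 1.0], [-0.002, -1.0, 0.0]]
force: [0.4, 0.6, 0.3]
opening: 0.003
```

Run:
```python
from h import *
w=capture('wrist')[:,:,::-1];a=capture('scene')[:,:,::-1]
cv2.imwrite('pics/w5.png',w);cv2.imwrite('pics/s5.png',cv2.resize(a[170:330,190:420],None,fx=3.4,fy=3.4,interpolation=cv2.INTER_CUBIC))
```

```text
(no output)
```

View pics/s5.png

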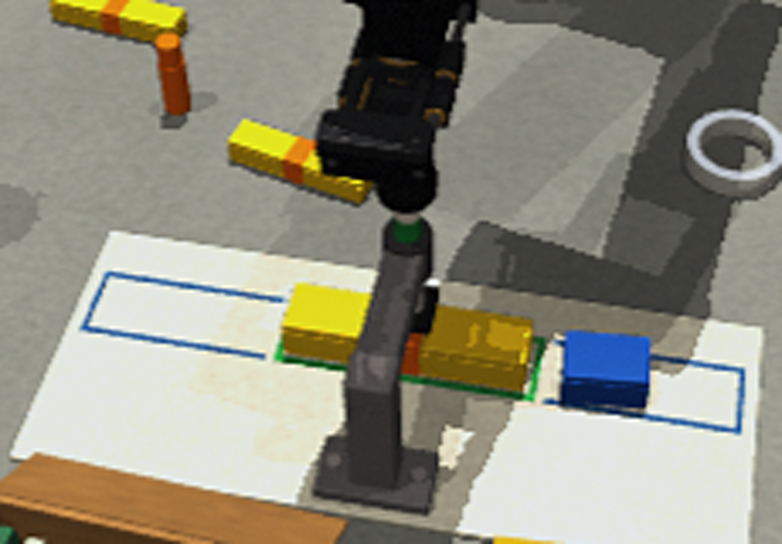

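View pics/w5.png

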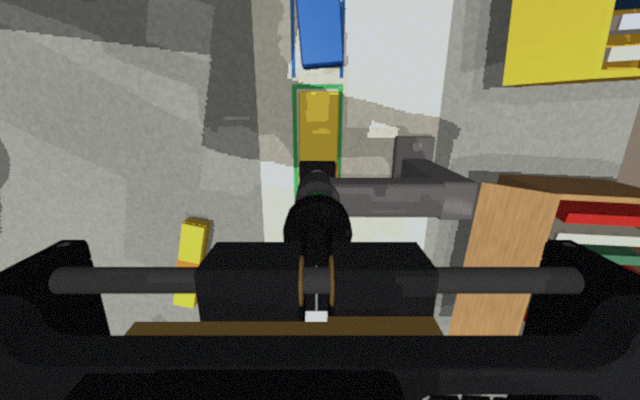

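Request:
jog_arm:
  steps:
    - {"delta_pos":[0,1,-5],"fingers":0,"turn":0}
    - {"delta_pos":[0,1,-10],"fingers":0,"turn":0}
    - {"delta_pos":[0,1,-15],"fingers":0,"turn":0}
    - {"delta_pos":[0,1,-20],"fingers":0,"turn":0}
    - {"delta_pos":[0,1,-25],"fingers":0,"turn":0}
    - {"delta_pos":[0,1,-30],"fingers":0,"turn":0}
    - {"delta_pos":[0,1,-34],"fingers":0,"turn":0}
    - {"delta_pos":[0,1,-34],"fingers":0,"turn":0}
    - {"delta_pos":[0,1,-34],"fingers":0,"turn":0}

```text
time_s: 9.87
position: [0.566, -0.0164, 0.2179]
tcp_rot: [[1.0, 0.002, 0.006], [-0.006, -0.001, 1.0], [0.002, -1.0, -0.001]]
force: [-1.8, 0.3, 12.2]
opening: 0.001
```

Request:
jog_arm:
  steps:
    - {"delta_pos":[0,0,-2],"fingers":0,"turn":0}
    - {"delta_pos":[0,0,-4],"fingers":0,"turn":0}
    - {"delta_pos":[0,0,-5],"fingers":0,"turn":0}
    - {"delta_pos":[0,0,-5],"fingers":0,"turn":0}
    - {"delta_pos":[0,0,-5],"fingers":0,"turn":0}
    - {"delta_pos":[0,0,-5],"fingers":0,"turn":0}

```text
time_s: 10.37
position: [0.566, -0.0164, 0.2136]
tcp_rot: [[1.0, 0.002, 0.006], [-0.006, -0.001, 1.0], [0.002, -1.0, -0.001]]
force: [-3.1, -0.7, 13.4]
opening: 0.002
```

Run:
```python
from h import *
a=capture('scene')[:,:,::-1];s=read_state();print(s['time_s'],s['position'],s['force'])
t=capture('top')[:,:,::-1];w=capture('wrist')[:,:,::-1]
cv2.imwrite('pics/s6.png',cv2.resize(a[170:330,190:420],None,fx=3.4,fy=3.4,interpolation=cv2.INTER_CUBIC))
cv2.imwrite('pics/k6.png',cv2.resize(a[205:260,285:345],None,fx=10,fy=10,interpolation=cv2.INTER_CUBIC))
cv2.imwrite('pics/w6.png',w)
for z in(.195,.155,.155+.006,.155+.018): print(z,(proj('scene',[.565,-.016,z])-[285,205])*10)
for n in('knob_top','box_center','press_mark','clip_center','tape_roll','glue_stick','pencil_cup','stapler'): print(n,[(r['position'],r['confidence']) for r in tip_of(n,'scene')])
s=read_state();print(s['time_s'],s['position'],s['force'])
```

```text
10.4167 [ 0.56598972 -0.01638469  0.21360328] [-3.00770898  0.44574952 13.33958422]
0.195 [238.92078343 226.65431239]
0.155 [241.41932473 330.57613897]
0.161 [241.05204841 315.30001519]
0.173 [240.30965313 284.42156862]
knob_top [([0.5695, -0.0189, 0.198], 0.64), ([0.5633, -0.0156, 0.0429], 0.64)]
box_center [([0.2148, -0.3825, 0.0124], 0.87), ([0.5686, -0.0182, 0.0292], 0.8), ([0.3798, -0.1579, 0.0123], 0.74)]
press_mark [([0.5651, -0.0126, 0.0052], 0.81)]
clip_center [([0.5715, 0.1433, 0.0279], 0.98)]
tape_roll [([0.2971, 0.2351, 0.0004], 0.79)]
glue_stick [([0.3163, -0.2957, -0.0017], 0.61)]
pencil_cup [([0.4985, -0.4446, 0.0001], 0.77), ([0.3201, -0.2959, -0.0005], 0.28)]
stapler [([0.5434, 0.482, -0.0006], 0.97)]
10.9167 [ 0.56602101 -0.01638158  0.21367315] [-1.81698481 -0.78050664 13.97133194]
```

View pics/s6.png

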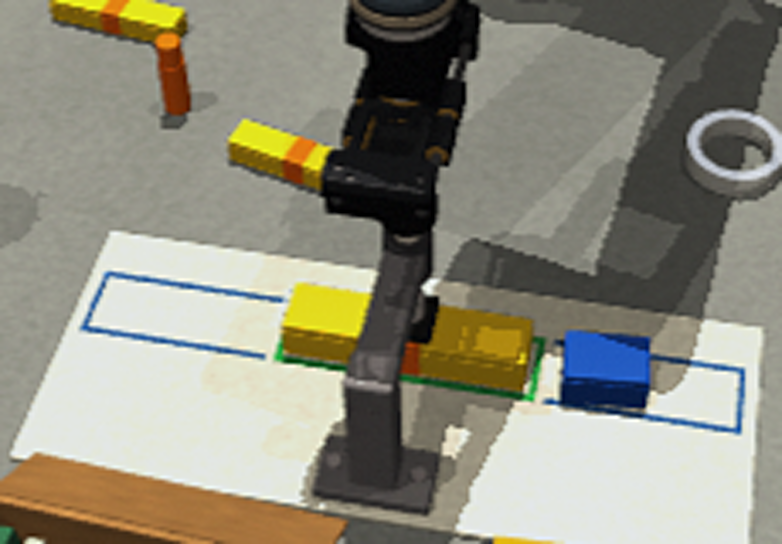

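View pics/k6.png

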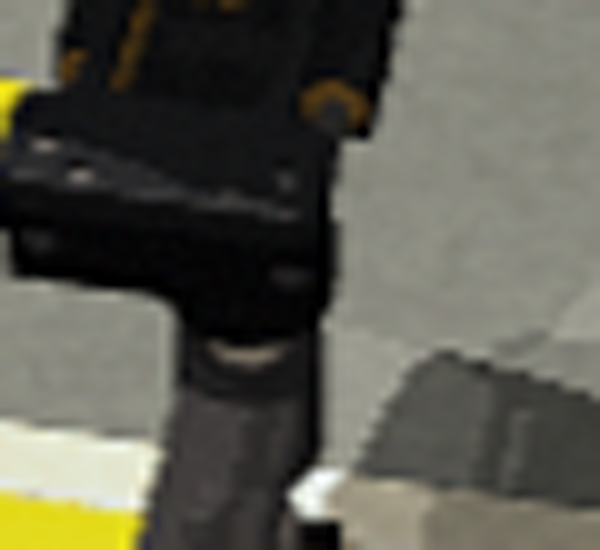

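View pics/w6.png

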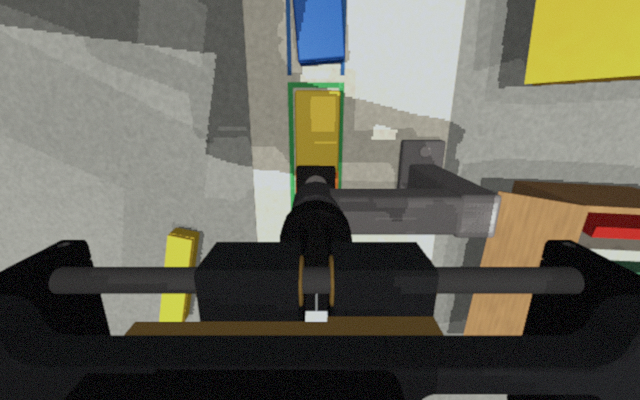

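Run:
```python
from h import *
hand_in();s=read_state();print(s['time_s'],s['position'],s['force'])
```

```text
the job is handed in; nothing more can be done
the job is handed in; nothing more can be done
```

I slid the yellow pencil box into the green frame and handed the job in with the closed fingertips still holding the knob down. The hand-in gives no verdict, and it allowed no reading afterwards.

- **Box:** I gripped it at its outer end, slid it about 175 mm along the board while turning it about 2.8°, and released it before pressing. The command height stayed constant throughout the slide. The scene and wrist pictures show it inside the frame, with a centre error of about 3 to 7 mm.
- **Knob:** The tool height puts the travel at about 26.4 mm, with about 13.5 to 14 N on the wrist. In the picture the green band is gone and a strip of white shows at the sleeve. The gripper hides the red band, so I judged it from the travel (26.4 mm, and red only reaches the sleeve at 34 mm).
- **Bystanders:** After pressing, the network put the small blue box, glue stick and cup within about 4 mm of where it first saw them. I had no starting measurement for the tape roll and stapler, but the arm never went near them.
- **Disagreements:** The network placed the pressed knob top at 0.198 m, while the tool height gives about 0.197 m. Its estimates of the box and frame centres scattered by about 5 mm, and it also reported the two small look-alikes and a few false hits. I relied on the pictures and the tool pose instead.

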